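# Count vial caps through the gate of a counting tray

### The arm

A 7-joint arm with a two-finger parallel gripper is mounted at the origin on a cart in front of the work surface, level with it; the furniture and walls round the work are solid. World frame = base frame: x ahead of the robot, y to its left, z up, the work surface at z = 0. Lengths are in m, angles in rad, forces in N, time in s.
With the tool pointing down it reaches from about 0.4 to 0.925 m from the base axis. Payload 4.1 kg.
Tool frame: the origin (TCP) lies at the very end of the fingers, on their centre line; the grasp point (between the pads) lies 19 mm behind it; y points along the fingers, x is the direction in which the jaws open and shut, and the axes are right-handed (so a half turn about y gives the same grasp; the last joint's range is limited). The gripper opens to 85 mm and grips with 20 to 120 N. Pads are 22 mm wide; open, the fingers measure 114 mm over their backs; the gripper's body (76 mm by 85 mm) begins 54 mm behind the grasp point. The pads swing forward as they close: fully open they stand 13 mm farther back than shut.
Start: joints at [1.091, 0.398, 0.045, 1.537, -0.019, 1.207, -0.051], TCP at [0.242, -0.603, 0.231] pointing down, gripper open.
Joint ranges: [-2.82, 2.82], [-0.49, 2.23], [-1.37, 1.46], [0, 2.46], [-1.36, 4.5], [0.23, 2], [-2.94, 2.94]. Speed limits (rad/s): [2.57, 2.57, 3.14, 3.14, 3.14, 3.14, 3.14].

### API

Orientations are given as a rotation vector (axis times angle).
In Python, from bench import robot, get_image, ticket gives the robot as it stands. The module is installed in compiled form; this text tells all that it offers.
- The arm moves only by the tool send_rows, never from a script. Its argument "moves" is a list that holds one entry, the list of rows, each a list of 5 numbers: the shift along the tool's x, y, z in units of 40 mm (1.0 is 40 mm), then the turn about the tool's y in units of 8 degrees (1.0 is 8 degrees), then the opening, from 0 (shut) to 1 (fully open). A call has 1 to 8 rows; each row shifts and turns the pose as measured when the row begins, along the tool's axes as they then stand; what a row does not reach is not made up. A row lasts 1/10 s, in which the tool goes at most 50 mm and 8.59 degrees, less where a joint would pass 70% of its speed; a pose out of reach is approached as far as the arm can. A call is refused whole if a number of a shift passes 1 or a number of a turn 1, either way. A call with a gripper value outside its range is refused whole. The fingers move at their own pace and stop on an object; "grip_force" is the grip in N (left out, the last holds). Time passes only in rows, so rows that do not move let the fingers close. It gives the time, the measured TCP pose, the force and the opening at its end, in the units of the state.
- robot.get_obs(): the state, without advancing time (a new reading comes with each control period).
- get_image(name): name is "scene" or "top" or "wrist"; returns a dict with "frame" (480x640x3 uint8, blue, green, red), "camera_matrix" (3x3 intrinsics, pixels), "R" (3x3) and "t" (3): a world point X has camera coordinates R X + t. Camera axes: x right, y down, z forward; pixel columns grow to the right and rows downward; lengths in m; the calibration is good to about 2 mm. A picture is of the moment at which its call begins. There is no depth.
- ticket.hand_in(): hands the job in, once; it reports no verdict.
The state is a dict: "time": time; "joint_pos": joint angles; "joint_velocities": joint speeds; "tau": joint torques, N m; "eef_pos": TCP position; "tool_rot": TCP orientation; "force": force on the tool from outside, world axes, zero at the start; "ft_torque": the same for the moment, N m; "grip_width": opening from 0.0 (shut) to 1.0 (fully open).
Only numpy, scipy, OpenCV 4.12 (cv2) and the standard library are available. Lean on these libraries where they do the work, as an engineer would, in place of code of your own. Each camera call takes 0.05 s, during which the arm holds its last target.

### The job

Count the three loose white vial caps into the slot of the counting tray: with the fingertips, push them across the deck and through the narrow gate one after another, so that each has dropped into the slot before the next goes through. Only push them along the deck: do not pick up or carry a cap, and leave the small bottle, the vial and the clay tray beside the work where they stand.

Things in the scene. Friction and masses are not known exactly. Their poses are not given: they have to be found in the camera images.
- counting_tray: Grey counting tray with a dark steel deck and bright rims, fixed. Origin at worktop level under the deck; y points along the sweep, to the gate and slot; z up. The deck is 65 mm above the worktop, from y = -130 mm (back rim) to y = 50 mm (drop edge), x = -64 to 64 mm between side rims. Rims, guides, gate posts and slot walls stand 12 mm above the deck.
- deck_mid (a point): Point on the deck at x = 0, y = -40 mm in the tray's frame, at deck level, with the tray's axes.
- gate (a point): Middle of the gate at deck level: x = 0, y = 47 mm in the tray's frame. 40 mm wide between round-nosed posts 6 mm thick along y; two caps do not fit side by side. Two straight guides narrow the deck from the side rims (at y = -31 mm) to the gate, 30 degrees off y. At y = 50 mm the deck ends in a sharp drop: a cap tips in by itself once its centre is past it, so fingers hardly need to enter.
- slot_floor (a point): Middle of the floor of the open-topped slot behind the gate: x = 0, y = 82 mm in the tray's frame, 6 mm above the worktop. The slot is 64 mm wide (x), 64 mm long (y = 50 to 114 mm), its floor 59 mm below the deck. All three caps fit in.
- cap_0: white plastic screw cap lying flat, a disc 28 mm in diameter and 10 mm thick with a shallow dish in its top, about 15 g, loose; origin at the centre of its underside, z up. The three caps are alike. At the start it lies on the deck with room for closed fingers behind it; one cap is nearer the gate, two lie farther back, one on either side.
- cap_1: white plastic screw cap lying flat, a disc 28 mm in diameter and 10 mm thick with a shallow dish in its top, about 15 g, loose; origin at the centre of its underside, z up. The three caps are alike. At the start it lies on the deck with room for closed fingers behind it; one cap is nearer the gate, two lie farther back, one on either side.
- cap_2: white plastic screw cap lying flat, a disc 28 mm in diameter and 10 mm thick with a shallow dish in its top, about 15 g, loose; origin at the centre of its underside, z up. The three caps are alike. At the start it lies on the deck with room for closed fingers behind it; one cap is nearer the gate, two lie farther back, one on either side.
- oil_bottle: Small brown dropper bottle with a black cap, 34 mm in diameter, 78 mm high, standing loose on the worktop beyond the slot end of the tray; origin at its foot. Leave it alone.
- vial: White vial with a red cap, 19 mm in diameter, 90 mm high, standing loose on the worktop behind the back rim of the tray; origin at its foot. Leave it alone.
- clay_tray: Flat white sealing-clay tray, 40 x 90 x 10 mm, lying loose on the worktop at the left; origin at its underside. Leave it alone.

How it is judged:
By the outcome, as a careful person would: the job done as asked, in the order asked, and still so for the second after the job is handed in, with the robot touching nothing.
It also fails if it takes over 54 s, if anything falls off the work surface, if the arm or the gripper's body presses on something with over 40 N, if the wrist force passes 120 N, or if a joint passes its speed limit or range.

## Working session

There is one attempt and no reset: what is moved stays moved. The work goes in short steps, Python scripts to look and compute and a tool call to move; the robot and the scene stay as the last step left them, time stands still between calls to the robot, and variables do not carry over. Pictures are saved under pics/ and viewed, and the job is handed in when it is done.

Besides the shell and the picture viewer there is one more tool, called after "Call:" as a command line: name --argument value ..., lists and objects as JSON in quotes. send_rows: Moves the arm, as the interface text tells. Its arguments: {"type":"object","properties":{"moves":{"type":"array"},"grip_force":{"type":"number"}},"required":["moves"]}

```bash
mkdir -p pics; python3 - <<'E'
from bench import robot,get_image
import cv2,numpy as np,pickle
o=robot.get_obs();print(o)
d={}
for n in("scene","top","wrist"):
    i=get_image(n);cv2.imwrite(f"pics/{n}0.png",i["frame"]);d[n]=i
    print(n,i["camera_matrix"].tolist(),i["R"].tolist(),i["t"].tolist())
pickle.dump(d,open("d0.pkl","wb"))
E
```

```text
{'time': 0.0, 'joint_pos': array([ 1.09098246,  0.39918054,  0.04502531,  1.53787144, -0.01870579,
        1.20689461, -0.05074679]), 'joint_velocities': array([-8.05358427e-04,  1.17241298e-03, -2.87082730e-04, -1.68668287e-03,
        1.49660674e-03,  8.19726312e-05, -1.20177260e-03]), 'tau': array([-6.96456536e-04, -4.75128865e+01,  1.36423476e+00, -2.54218501e+01,
        1.14991356e-02,  9.28718364e-03, -2.97755548e-06]), 'eef_pos': array([ 0.24138262, -0.602841  ,  0.2302745 ]), 'tool_rot': array([-1.36465376,  0.92545838, -0.92270977]), 'force': array([ 0.34875255, -0.16224676,  0.40629038]), 'ft_torque': array([ 0.04912245,  0.00281451, -0.01255047]), 'grip_width': 0.9987826400299598}
scene [[577.5413623854531, 0.0, 313.5634293453744], [0.0, 577.5413623854531, 239.85068652700835], [0.0, 0.0, 1.0]] [[0.411266726379448, -0.9112604112229957, 0.02154397156582833], [-0.3766482054268817, -0.19141571161953938, -0.9063642505603887], [0.8300577143318661, 0.36464296000729596, -0.4219475116590639]] [-0.25077914707309645, 0.22702603953345446, 0.7515580797097917]
top [[566.0709948690943, 0.0, 322.73658071263145], [0.0, 566.0709948690943, 230.21721698964362], [0.0, 0.0, 1.0]] [[-0.01362944938873655, -0.9998604645150625, 0.009658654620771976], [-0.9923541401779378, 0.012340835513978313, -0.12280457748196077], [0.12266824601772798, -0.011258564674967412, -0.9923838703548107]] [-0.03659780233061, 0.49371414977998057, 1.2393504451754562]
wrist [[424.6535517666671, 0.0, 318.2420626067565], [0.0, 424.6535517666671, 241.3342345807663], [0.0, 0.0, 1.0]] [[0.37239944661816315, -0.9280716686446765, -0.0012767214162452659], [-0.8904201846950853, -0.3576785470627387, 0.281456838003025], [-0.2616687731580879, -0.10367755219996705, -0.9595730395982199]] [-0.6498051989064866, -0.036365738849084, 0.3790334051616971]
```

View pics/top0.png

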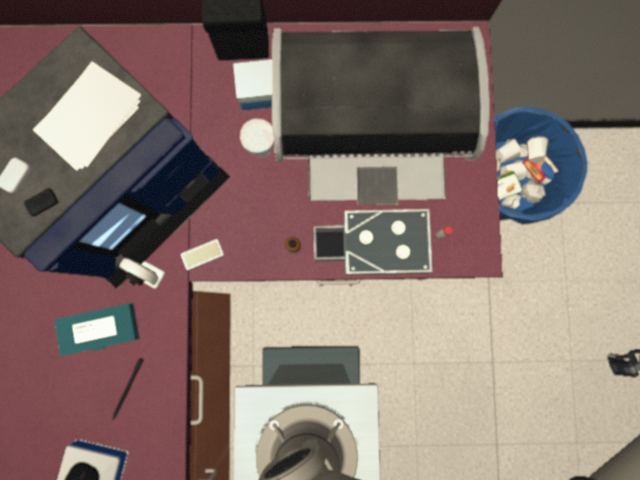

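View pics/scene0.png

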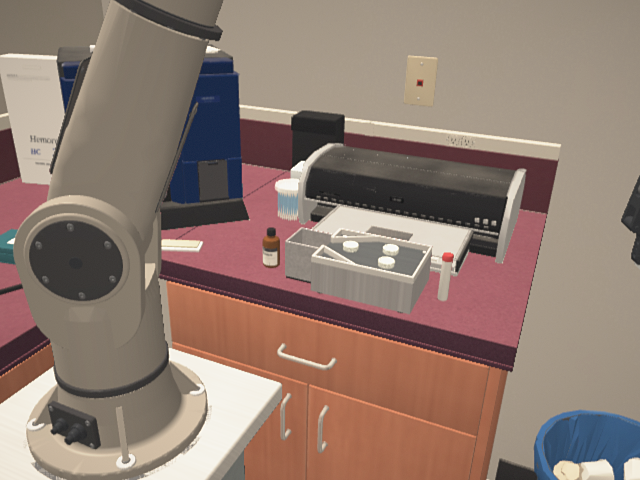

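```bash
cat > h.py <<'E'
import numpy as np,cv2
from scipy.spatial.transform import Rotation as Rn
def ray(im,uv,z):
    K,R,t=im["camera_matrix"],im["R"],im["t"]
    uv=np.asarray(uv,float).reshape(-1,2)
    d=(R.T@np.linalg.solve(K,np.c_[uv,np.ones(len(uv))].T)).T
    c=-R.T@t
    return c+d*((z-c[2])/d[:,2])[:,None]
def proj(im,X):
    X=np.asarray(X,float).reshape(-1,3);p=im["camera_matrix"]@(im["R"]@X.T+im["t"][:,None]);return (p[:2]/p[2]).T
E
python3 - <<'E'
import pickle,cv2,numpy as np
from h import *
d=pickle.load(open("d0.pkl","rb"));im=d["top"];f=im["frame"]
hsv=cv2.cvtColor(f,cv2.COLOR_BGR2HSV)
c=f[195:290,280:460];cv2.imwrite("pics/crop0.png",cv2.resize(c,None,fx=4.4,fy=4.4,interpolation=cv2.INTER_CUBIC))
m=((hsv[...,2]>200)&(hsv[...,1]<60)).astype(np.uint8)
n,l,s,ce=cv2.connectedComponentsWithStats(m[195:290,280:460])
for k in range(1,n):
    if s[k,4]>15:print(s[k],ce[k]+[280,195],ray(im,ce[k]+[280,195],.075)[0])
print(d["top"]["frame"][240,395],f[212,400])
E
```

```text
[33  0 27  4 62] [324.56451613 196.11290323] [ 0.56259226 -0.04753416  0.075     ]
[61  0 15  3 41] [348.43902439 196.04878049] [ 0.56211753 -0.09962369  0.075     ]
[113  15  19   2  21] [401.38095238 210.0952381 ] [ 0.52971367 -0.21432864  0.075     ]
[65 16 21 22 76] [349.06578947 218.48684211] [ 0.51265551 -0.10003502  0.075     ]
[112  26  13  13 138] [397.95652174 227.16666667] [ 0.49234489 -0.20574131  0.075     ]
[148  29   2  19  26] [428.65384615 231.92307692] [ 0.48112749 -0.27205292  0.075     ]
[ 80  36  13  13 136] [365.76470588 236.83088235] [ 0.47213806 -0.13539337  0.075     ]
[149  49   2  19  26] [429.57692308 252.46153846] [ 0.436478   -0.27241228  0.075     ]
[116  50  14  14 143] [402.65734266 251.30769231] [ 0.43971912 -0.2143221   0.075     ]
[66 57 12 22 70] [347.95714286 263.45714286] [ 0.41503778 -0.09576143  0.075     ]
[107  76  12   2  18] [392.16666667 271.33333333] [ 0.39688325 -0.19042425  0.075     ]
[   0   84  180   11 1468] [377.89986376 285.13351499] [ 0.3677905  -0.15900029  0.075     ]
[93 99 93] [131 144 143]
```

View pics/crop0.png

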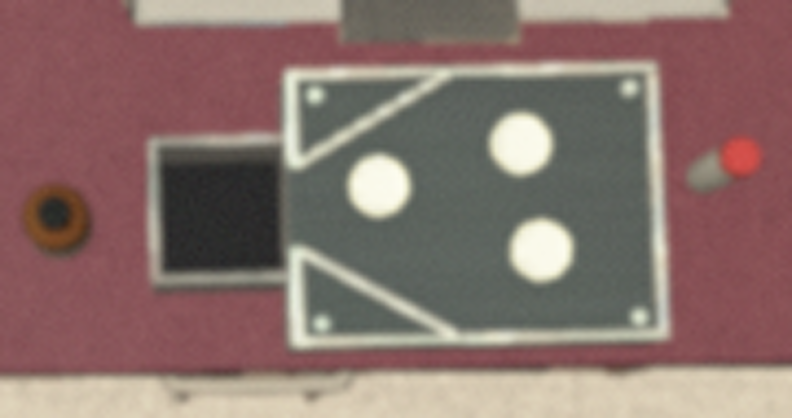

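View pics/wrist0.png

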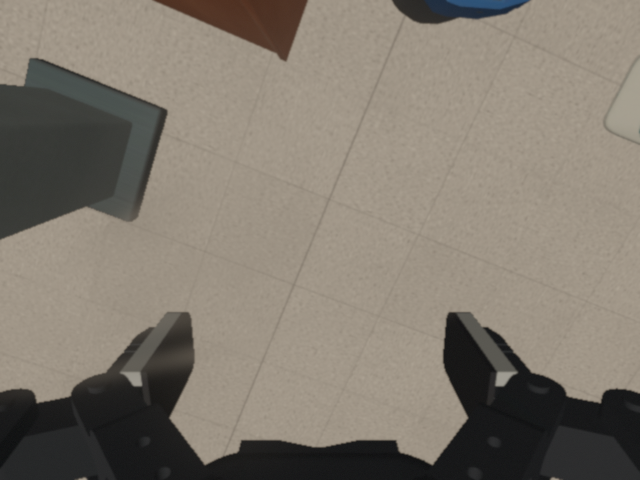

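```bash
cat >> h.py <<'E'
# tray frame: from rim corners seen in top view
E
python3 - <<'E'
import pickle
from h import *
d=pickle.load(open("d0.pkl","rb"));im=d["top"]
px=lambda L:np.array(L)/4.4+[280,195]
W=ray(im,px([(285,70),(655,63),(668,338),(292,347),(298,163),(297,250)]),.077)[:,:2]
print(W)
print(np.linalg.norm(W[1]-W[0]),np.linalg.norm(W[2]-W[3]),np.linalg.norm(W[0]-W[3]),np.linalg.norm(W[1]-W[2]))
a=(W[0]-W[1]+W[3]-W[2]);b=(W[0]-W[3]+W[1]-W[2]);print(np.degrees([np.arctan2(a[1],a[0])-np.pi/2,np.arctan2(b[1],b[0])]),"gate",(W[4]+W[5])/2,"cen",W[:4].mean(0))
R=Rn.from_rotvec([-1.36465376,0.92545838,-0.92270977]).as_matrix();print(R.round(4))
E
```

```text
[[ 0.52909696 -0.09091558]
 [ 0.53038387 -0.27392457]
 [ 0.3946277  -0.27529393]
 [ 0.39266655 -0.09181178]
 [ 0.48280867 -0.09645146]
 [ 0.43997057 -0.09514577]]
0.1830135181814315 0.18349263424621123 0.13643335516000157 0.1357630720658511
[0.50777417 0.47689315] gate [ 0.46138962 -0.09579862] cen [ 0.46169377 -0.18298646]
[[ 3.717e-01 -8.000e-04  9.283e-01]
 [-9.283e-01  1.700e-03  3.717e-01]
 [-1.900e-03 -1.000e+00 -1.000e-04]]
```

Call:
send_rows --moves '[[[0,0,0,-1,0.12],[0,0,0,-1,0.12],[0,0,0,-1,0.12],[0,0,0,-1,0.12],[0,0,0,-1,0.12],[0,0,0,-1,0.12],[0,0,0,-1,0.12],[0,0,0,-1,0.12]]]' --grip_force 30

```text
time: 0.95
eef_pos: [0.2404, -0.6007, 0.2265]
tool_rot: [-1.563, 0.025, -0.018]
force: [0.8, 0.3, -0.3]
grip_width: 0.117
```

Call:
send_rows --moves '[[[0.6,0,1,0,0.12],[0.6,0,1,0,0.12],[0.6,0,1,0,0.12],[0.6,0,1,0,0.12],[0.6,0,1,0,0.12],[0.6,0,1,0,0.12],[0.6,0,1,0,0.12],[0.6,0,1,0,0.12]]]'

```text
time: 1.75
eef_pos: [0.4407, -0.2832, 0.2238]
tool_rot: [-1.564, 0.042, -0.027]
force: [0.9, -0.2, 1.3]
grip_width: 0.122
```

Call:
send_rows --moves '[[[0.27,0,0.9,-0.4,0.12],[0.27,0,0.9,0,0.12],[0.27,0,0.9,0,0.12],[0,0.5,0,0,0.12],[0,0.5,0,0,0.12],[0,0,0,0,0.12]]]'

```text
time: 2.35
eef_pos: [0.4784, -0.1597, 0.1838]
tool_rot: [-1.562, -0.021, 0.03]
force: [-0.4, -0.2, -0.2]
grip_width: 0.122
```

```bash
cat > look.py <<'E'
import sys
from bench import robot,get_image
from h import *
o=robot.get_obs();R=Rn.from_rotvec(o["tool_rot"]).as_matrix()
print(o["time"],"tcp",o["eef_pos"].round(4),"yaw",np.degrees(np.arctan2(R[1,0],R[0,0])).round(2),"tiltrow",R[:,1].round(3),"F",o["force"].round(1))
tag=sys.argv[1]
im=get_image("top");f=im["frame"]
cv2.imwrite(f"pics/t{tag}.png",cv2.resize(f[185:300,280:460],None,fx=4.4,fy=4.4,interpolation=cv2.INTER_CUBIC))
hsv=cv2.cvtColor(f,cv2.COLOR_BGR2HSV)
m=((hsv[...,2]>200)&(hsv[...,1]<60)).astype(np.uint8)
n,l,s,ce=cv2.connectedComponentsWithStats(m[195:280,280:460])
for k in range(1,n):
    if 60<s[k,4]<200 and 8<s[k,2]<18 and 6<s[k,3]<18:
        print("cap?",s[k,2:],ray(im,ce[k]+[280,195],.075)[0,:2].round(4))
if len(sys.argv)>2:
    w=get_image(sys.argv[2]);cv2.imwrite(f"pics/{sys.argv[2][0]}{tag}.png",w["frame"])
E
python3 look.py 1 wrist
```

```text
2.35 tcp [ 0.4784 -0.1597  0.1838] yaw 1.85 tiltrow [-0.006  0.009 -1.   ] F [-0.4 -0.2 -0.2]
cap? [ 13  14 140] [ 0.4724 -0.1355]
```

View pics/w1.png

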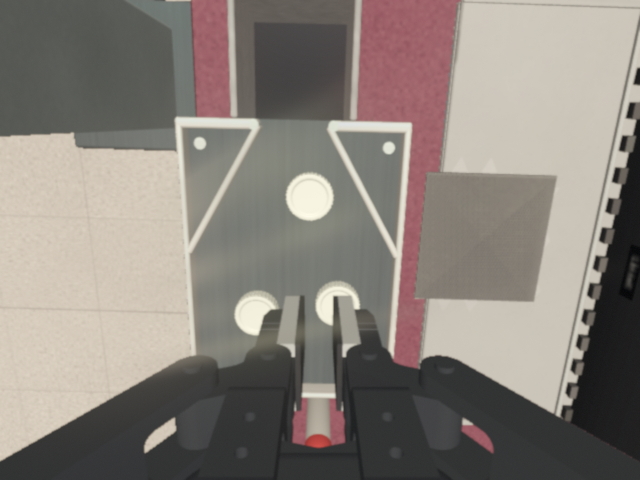

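View pics/t1.png

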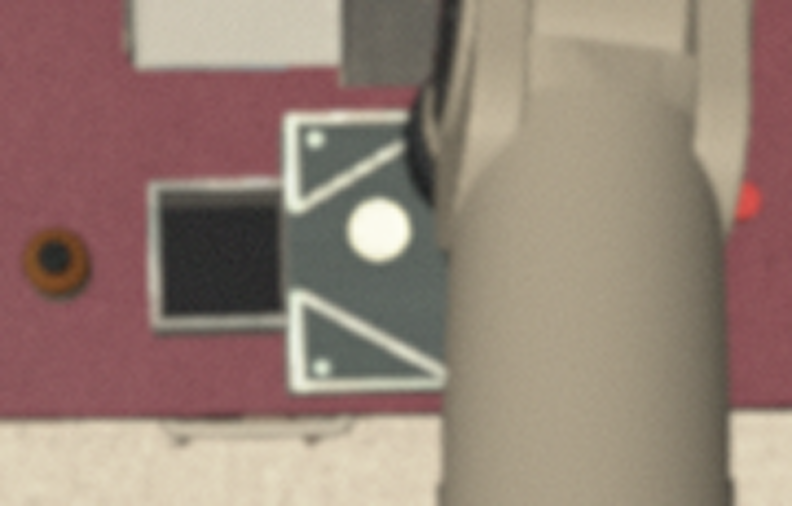

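Call:
send_rows --moves '[[[0,0,-0.25,-0.7,0.12],[0,0.2,0,-0.6,0.12],[0,0.6,0,0,0.12],[0,0.6,0,0,0.12],[0,0.4,0,0,0.12],[0,0.2,0,0,0.12],[0,0,0,0,0.12]]]'

```text
time: 3.15
eef_pos: [0.486, -0.1788, 0.1121]
tool_rot: [-1.566, -0.174, 0.155]
force: [0.1, -0.2, -0.1]
grip_width: 0.123
```

```bash
python3 look.py 2 wrist
```

```text
3.15 tcp [ 0.486  -0.1788  0.1121] yaw 12.01 tiltrow [ 0.012 -0.001 -1.   ] F [ 0.1 -0.2 -0.1]
cap? [ 13  13 137] [ 0.4721 -0.1355]
```

View pics/w2.png

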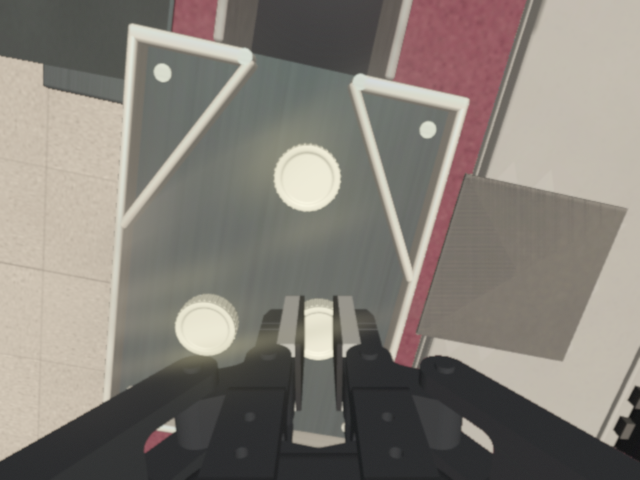

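Call:
send_rows --moves '[[[-0.1,0,0.25,0,0.12],[0,0,0,0,0.12],[0,0.4,0,0,0.12],[0,0.25,0,0,0.12],[0,0,0,0,0.12]]]'

```text
time: 3.75
eef_pos: [0.4836, -0.1695, 0.0906]
tool_rot: [-1.572, -0.182, 0.149]
force: [-0.4, 0.7, 0.7]
grip_width: 0.119
```

Call:
send_rows --moves '[[[-0.15,0.2,0,0,0.12],[-0.05,0.2,0,0,0.12],[0,0.15,0,0,0.12],[0,0,0,0,0.12]]]'

```text
time: 4.15
eef_pos: [0.4759, -0.1718, 0.0674]
tool_rot: [-1.572, -0.182, 0.148]
force: [-0.8, -0.3, -0.2]
grip_width: 0.12
```

```bash
python3 look.py 3 wrist
```

```text
4.15 tcp [ 0.4759 -0.1718  0.0674] yaw 12.04 tiltrow [ 0.023 -0.006 -1.   ] F [-0.8 -0.3 -0.2]
cap? [ 13  13 136] [ 0.4721 -0.1352]
```

View pics/w3.png

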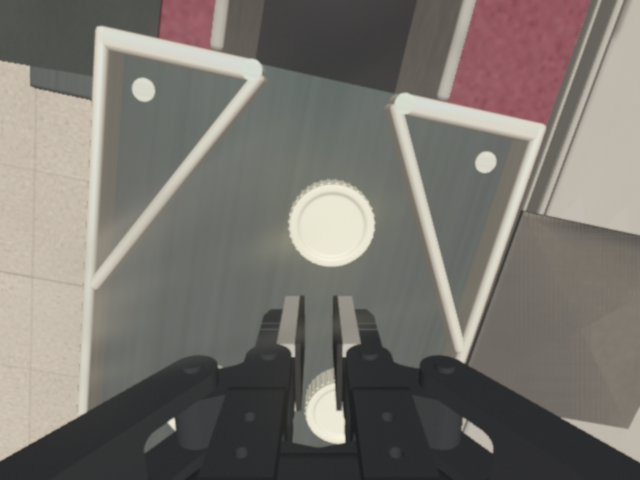

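Call:
send_rows --moves '[[[0.1,-0.05,0,0,0.12],[0,0,0,0,0.12]]]'

```text
time: 4.45
eef_pos: [0.4816, -0.171, 0.071]
tool_rot: [-1.573, -0.185, 0.146]
force: [-0.5, 0.4, 0.9]
grip_width: 0.123
```

Call:
send_rows --moves '[[[-0.03,0.03,0.15,0,0.12],[0,0,0.15,0,0.12],[0,0,0.15,0,0.12],[0,0,0.15,0,0.12],[0,0,0,0,0.12]]]'

```text
time: 4.95
eef_pos: [0.4755, -0.1452, 0.07]
tool_rot: [-1.574, -0.187, 0.146]
force: [0.6, 0.4, 1.0]
grip_width: 0.122
```

```bash
python3 look.py 4 wrist
```

```text
4.95 tcp [ 0.4755 -0.1452  0.07  ] yaw 12.12 tiltrow [ 0.027 -0.006 -1.   ] F [0.6 0.4 1. ]
```

View pics/w4.png

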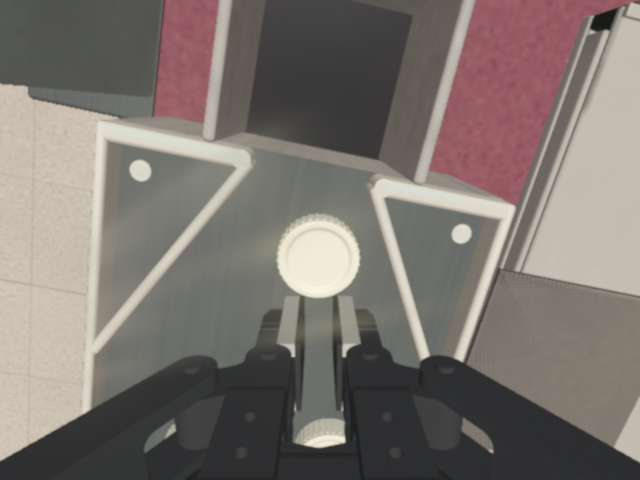

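```bash
cat > wl.py <<'E'
import sys
from bench import robot,get_image
from h import *
o=robot.get_obs();R=Rn.from_rotvec(o["tool_rot"]).as_matrix()
w=get_image("wrist");f=w["frame"];tag=sys.argv[1];cv2.imwrite(f"pics/w{tag}.png",f)
T=np.array([.4617,-.143]);a=np.radians(.5);A=np.array([[np.cos(a),np.sin(a)],[-np.sin(a),np.cos(a)]])
tr=lambda p:(A@(np.asarray(p)[:2]-T)*1000).round(1)
print("t",round(o["time"],2),"tcp",o["eef_pos"].round(4),"tray mm",tr(o["eef_pos"]),"yaw",np.degrees(np.arctan2(R[1,0],R[0,0])).round(2),"down",R[:,1].round(3),"F",o["force"].round(1))
hsv=cv2.cvtColor(f,cv2.COLOR_BGR2HSV)
m=((hsv[...,2]>170)&(hsv[...,1]<60)).astype(np.uint8)
m=cv2.morphologyEx(m,cv2.MORPH_OPEN,np.ones((9,9)))
n,l,s,ce=cv2.connectedComponentsWithStats(m)
for k in range(1,n):
    if 300<s[k,4]<9000 and s[k,2]<110 and s[k,3]<110:print("cap?",s[k].tolist(),"world",ray(w,ce[k],.075)[0,:2].round(4),"tray mm",tr(ray(w,ce[k],.075)[0]))
E
python3 wl.py 5
python3 - <<'E'
from h import *
from bench import get_image
w=get_image("wrist");print(ray(w,[(243,158),(380,187)],.077))
E
```

```text
t 5.05 tcp [ 0.4757 -0.1462  0.07  ] tray mm [14.  -3.3] yaw 12.06 down [ 0.027 -0.007 -1.   ] F [ 0.1 -0.5 -0.1]
cap? [210, 0, 19, 87, 893] world [ 0.4286 -0.0622] tray mm [-32.4  81.1]
cap? [204, 89, 13, 47, 473] world [ 0.4288 -0.082 ] tray mm [-32.4  61.2]
cap? [130, 159, 20, 20, 348] world [ 0.4094 -0.1037] tray mm [-52.   39.7]
cap? [277, 214, 83, 83, 5450] world [ 0.4708 -0.1206] tray mm [ 9.3 22.3]
cap? [617, 404, 23, 55, 831] world [ 0.6099 -0.1699] tray mm [147.9 -28.2]
cap? [305, 418, 39, 29, 942] world [ 0.4889 -0.192 ] tray mm [ 26.8 -49.2]
[[ 0.4411331  -0.09371992  0.077     ]
 [ 0.4854346  -0.09375948  0.077     ]]
```

Call:
send_rows --moves '[[[-0.03,0,0.15,0,0.12],[-0.03,0,0.15,0,0.12],[-0.03,0,0.15,0,0.12],[0,0,0,0,0.12]]]'

```text
time: 5.55
eef_pos: [0.468, -0.129, 0.0697]
tool_rot: [-1.574, -0.184, 0.143]
force: [-0.8, 0.1, 0.3]
grip_width: 0.12
```

```bash
python3 wl.py 6
```

```text
t 5.55 tcp [ 0.468  -0.129   0.0697] tray mm [ 6.4 13.9] yaw 11.93 down [ 0.027 -0.007 -1.   ] F [-0.8  0.1  0.3]
cap? [388, 0, 104, 30, 1066] world [ 0.4837 -0.0232] tray mm [ 23.  119.6]
cap? [148, 213, 19, 19, 324] world [ 0.409  -0.1027] tray mm [-52.4  40.8]
cap? [277, 216, 83, 83, 5492] world [ 0.4634 -0.1042] tray mm [ 2.  38.7]
```

View pics/w6.png

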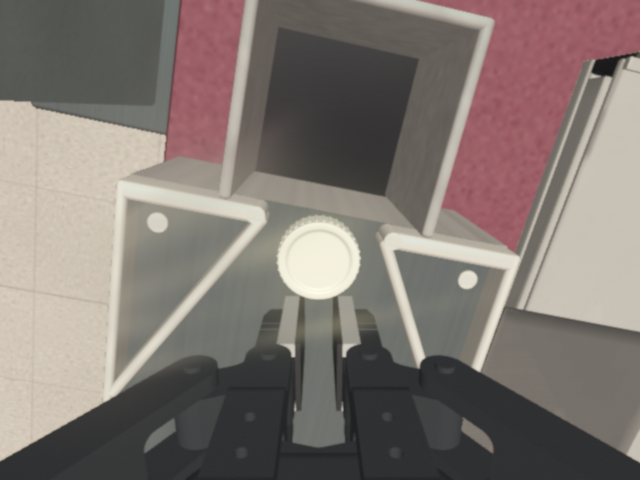

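Call:
send_rows --moves '[[[0,0,0.15,0,0.12],[0,0,0.15,0,0.12],[0,0,0.08,0,0.12],[0,0,0,0,0.12]]]'

```text
time: 6.0
eef_pos: [0.4649, -0.1134, 0.0696]
tool_rot: [-1.575, -0.184, 0.142]
force: [0.4, -0.4, -0.8]
grip_width: 0.116
```

```bash
python3 wl.py 7
```

```text
t 6.0 tcp [ 0.4649 -0.1134  0.0696] tray mm [ 3.4 29.6] yaw 11.91 down [ 0.028 -0.007 -1.   ] F [ 0.4 -0.4 -0.8]
cap? [268, 216, 92, 85, 5835] world [ 0.4597 -0.0885] tray mm [-1.5 54.5]
cap? [152, 256, 19, 19, 316] world [ 0.4088 -0.1017] tray mm [-52.6  41.7]
```

View pics/w7.png

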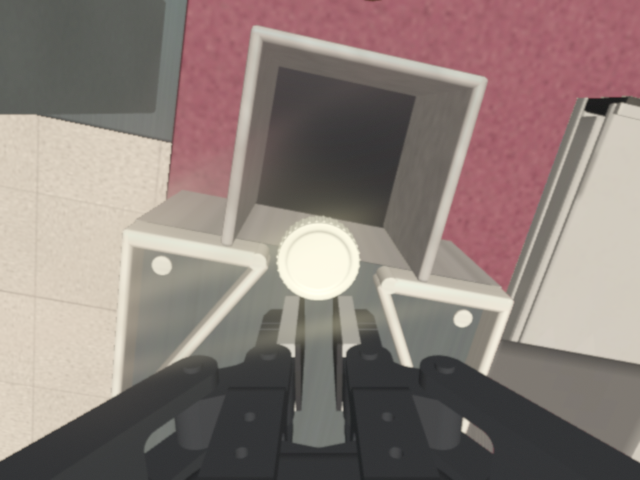

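Call:
send_rows --moves '[[[0,0,0.1,0,0.12],[0,0,0.05,0,0.12],[0,0,0,0,0.12]]]'

```text
time: 6.35
eef_pos: [0.4636, -0.1074, 0.0694]
tool_rot: [-1.575, -0.184, 0.142]
force: [-0.8, 0.6, 0.1]
grip_width: 0.117
```

```bash
python3 wl.py 8
```

```text
t 6.35 tcp [ 0.4636 -0.1074  0.0694] tray mm [ 2.2 35.6] yaw 11.87 down [ 0.028 -0.007 -1.   ] F [-0.8  0.6  0.1]
cap? [296, 136, 62, 63, 3125] world [ 0.4553 -0.0521] tray mm [-5.6 91. ]
cap? [154, 272, 19, 19, 321] world [ 0.4087 -0.1013] tray mm [-52.6  42.2]
```

View pics/w8.png

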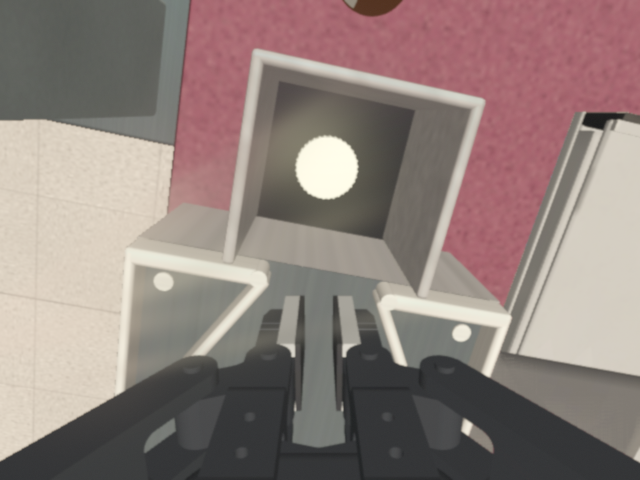

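Call:
send_rows --moves '[[[0,-0.6,0,0,0.12],[0,-0.5,0,0.75,0.12],[0.1,0,-0.8,0,0.12],[0.1,0,-0.8,0,0.12],[0.1,0,-0.8,0,0.12],[0.1,0,-0.8,0,0.12],[0,0,0,0,0.12],[0,0,0,0,0.12]]]'

```text
time: 7.2
eef_pos: [0.4921, -0.2375, 0.1168]
tool_rot: [-1.579, -0.1, 0.057]
force: [0.1, 0.6, 0.1]
grip_width: 0.122
```

```bash
python3 wl.py 9;python3 look.py 9
```

```text
t 7.2 tcp [ 0.4921 -0.2375  0.1168] tray mm [ 29.6 -94.7] yaw 5.72 down [ 0.028 -0.008 -1.   ] F [0.1 0.6 0.1]
cap? [292, 175, 65, 65, 3351] world [ 0.4933 -0.2049] tray mm [ 31.1 -62.2]
cap? [171, 182, 67, 66, 3519] world [ 0.4412 -0.213 ] tray mm [-21.1 -69.8]
cap? [306, 330, 26, 18, 435] world [ 0.4975 -0.2701] tray mm [  34.7 -127.4]
7.25 tcp [ 0.492  -0.2379  0.1169] yaw 5.73 tiltrow [ 0.028 -0.009 -1.   ] F [-0.4 -0.3 -0.9]
cap? [ 13  13 140] [ 0.4924 -0.2058]
cap? [ 13  13 126] [ 0.4526 -0.0572]
cap? [ 14  14 145] [ 0.4396 -0.2142]
```

View pics/w9.png

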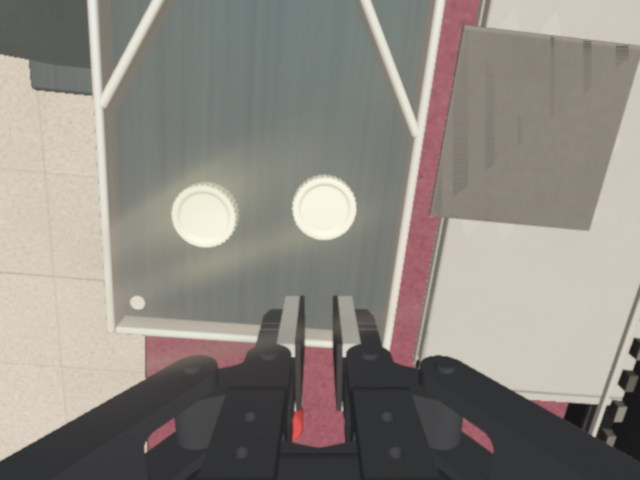

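Call:
send_rows --moves '[[[0.05,0.4,-0.08,0,0.12],[0.05,0.4,0,0,0.12],[0,0.15,0,0,0.12],[0,0,0,0,0.12]]]'

```text
time: 7.7
eef_pos: [0.4972, -0.2364, 0.0757]
tool_rot: [-1.578, -0.105, 0.063]
force: [0.1, -0.3, 0.2]
grip_width: 0.12
```

Call:
send_rows --moves '[[[0,0.15,-0.05,0,0.12],[0,0,0,0,0.12]]]'

```text
time: 7.9
eef_pos: [0.4975, -0.2378, 0.0691]
tool_rot: [-1.577, -0.105, 0.065]
force: [-0.1, 0.4, -0.1]
grip_width: 0.124
```

```bash
python3 wl.py 10
```

```text
t 7.9 tcp [ 0.4975 -0.2378  0.0691] tray mm [ 34.9 -95.1] yaw 6.21 down [ 0.026 -0.007 -1.   ] F [-0.1  0.4 -0.1]
cap? [560, 0, 80, 14, 775] world [ 0.5705 -0.1267] tray mm [109.   15.4]
cap? [273, 193, 84, 84, 5639] world [ 0.4933 -0.2046] tray mm [ 31.1 -61.9]
cap? [112, 201, 86, 86, 5841] world [ 0.441  -0.2129] tray mm [-21.3 -69.8]
cap? [302, 395, 34, 19, 560] world [ 0.5022 -0.2709] tray mm [  39.4 -128.3]
```

View pics/w10.png

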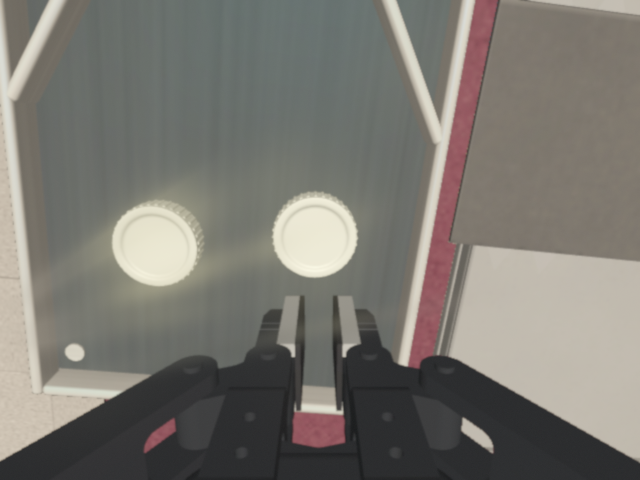

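Call:
send_rows --moves '[[[0,0,0.15,0,0.12],[0,0,0.15,0,0.12],[-0.03,0,0.15,0,0.12],[-0.03,0,0.15,0,0.12],[-0.03,0,0.15,0,0.12],[-0.03,0,0.15,0,0.12],[0,0,0,0,0.12]]]'

```text
time: 8.65
eef_pos: [0.4894, -0.1988, 0.0707]
tool_rot: [-1.579, -0.109, 0.063]
force: [-1.1, -0.0, 0.8]
grip_width: 0.122
```

```bash
python3 wl.py 11
```

```text
t 8.65 tcp [ 0.4894 -0.1988  0.0707] tray mm [ 27.2 -56. ] yaw 6.29 down [ 0.03  -0.008 -1.   ] F [-1.1 -0.   0.8]
cap? [67, 0, 22, 24, 459] world [ 0.4106 -0.1068] tray mm [-50.8  36.7]
cap? [433, 44, 21, 22, 404] world [ 0.5178 -0.1059] tray mm [56.4 36.6]
cap? [278, 216, 81, 82, 5324] world [ 0.4873 -0.1737] tray mm [ 25.3 -30.9]
cap? [140, 305, 78, 66, 3579] world [ 0.4398 -0.2093] tray mm [-22.5 -66.1]
```

View pics/w11.png

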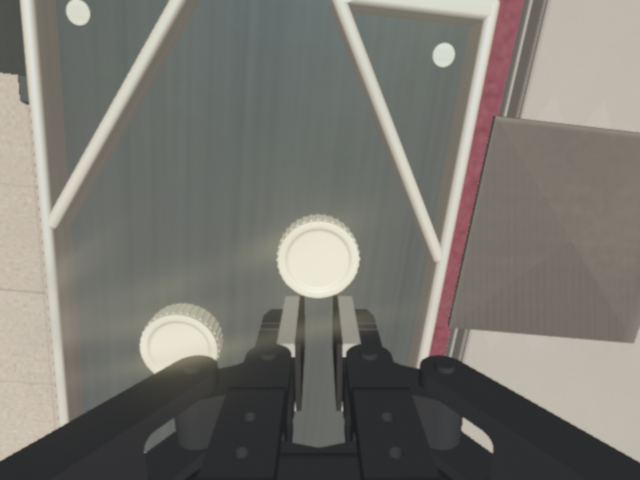

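Call:
send_rows --moves '[[[-0.02,0,0.15,-0.25,0.12],[-0.02,0,0.15,-0.25,0.12],[-0.02,0,0.15,-0.25,0.12],[-0.02,0,0.15,-0.25,0.12],[-0.02,0.02,0.15,0,0.12],[-0.02,0.02,0.15,0,0.12],[0,0,0,0,0.12]]]'

```text
time: 9.4
eef_pos: [0.4771, -0.1626, 0.0684]
tool_rot: [-1.574, -0.228, 0.182]
force: [0.4, -0.0, -0.1]
grip_width: 0.124
```

```bash
python3 wl.py 12
```

```text
t 9.4 tcp [ 0.4771 -0.1626  0.0684] tray mm [ 15.2 -19.7] yaw 14.96 down [ 0.031 -0.009 -0.999] F [ 0.4 -0.  -0.1]
cap? [304, 0, 67, 65, 3724] world [ 0.4582 -0.0691] tray mm [-2.8 73.9]
cap? [219, 30, 15, 43, 445] world [ 0.4287 -0.083 ] tray mm [-32.4  60.3]
cap? [138, 99, 21, 21, 388] world [ 0.4093 -0.1047] tray mm [-52.1  38.7]
cap? [277, 218, 83, 83, 5483] world [ 0.4712 -0.1382] tray mm [9.5 4.7]
cap? [613, 400, 27, 59, 1016] world [ 0.6099 -0.1781] tray mm [147.9 -36.4]
```

View pics/w12.png

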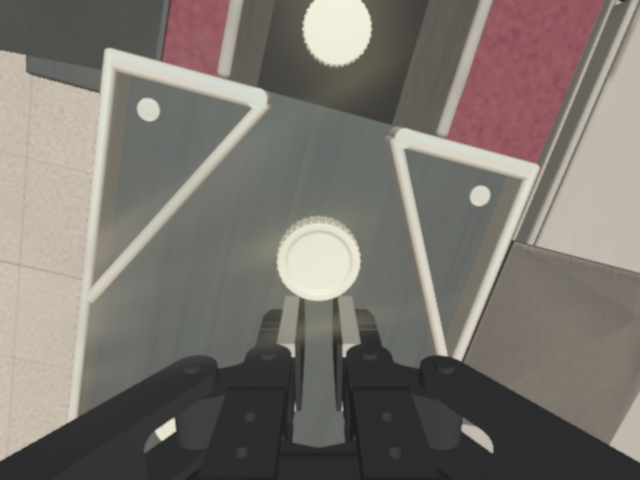

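Call:
send_rows --moves '[[[0,-0.02,0.15,0,0.12],[0,0,0.15,0,0.12],[0,0,0.15,0,0.12],[0,0,0.15,0,0.12],[0,0,0.15,0,0.12],[0,0,0,0,0.12]]]'

```text
time: 10.05
eef_pos: [0.4691, -0.1318, 0.0689]
tool_rot: [-1.574, -0.228, 0.181]
force: [-0.4, 0.2, 0.1]
grip_width: 0.121
```

```bash
python3 wl.py 13
```

```text
t 10.05 tcp [ 0.4691 -0.1318  0.0689] tray mm [ 7.5 11.2] yaw 14.9 down [ 0.031 -0.009 -0.999] F [-0.4  0.2  0.1]
cap? [247, 28, 16, 45, 443] world [ 0.4286 -0.0495] tray mm [-32.3  93.8]
cap? [303, 75, 64, 67, 3448] world [ 0.4556 -0.059 ] tray mm [-5.3 84.1]
cap? [237, 78, 16, 46, 460] world [ 0.4287 -0.064 ] tray mm [-32.3  79.3]
cap? [149, 197, 20, 19, 330] world [ 0.4088 -0.1028] tray mm [-52.6  40.7]
cap? [277, 217, 83, 83, 5501] world [ 0.4631 -0.1073] tray mm [ 1.8 35.7]
cap? [625, 426, 15, 33, 375] world [ 0.6068 -0.1523] tray mm [145.  -10.5]
```

View pics/w13.png

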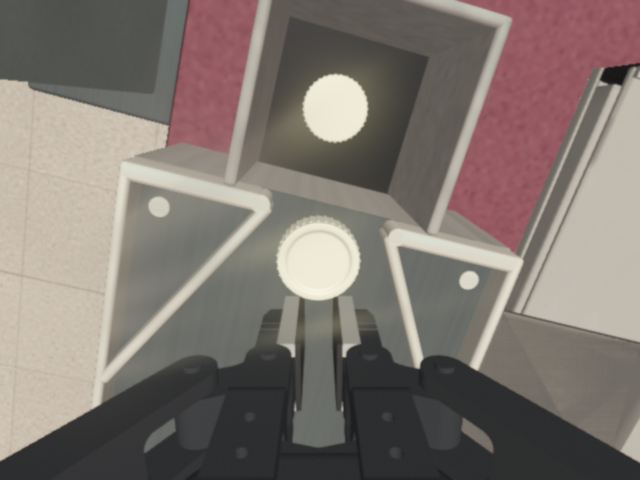

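Call:
send_rows --moves '[[[0.015,0,0.15,0,0.12],[0.015,0,0.15,0,0.12],[0.015,0,0.15,0,0.12],[0.01,0,0.1,0,0.12],[0,0,0,0,0.12]]]'

```text
time: 10.6
eef_pos: [0.4656, -0.1088, 0.0686]
tool_rot: [-1.575, -0.227, 0.18]
force: [0.9, -0.9, 1.0]
grip_width: 0.12
```

```bash
python3 wl.py 14
```

```text
t 10.6 tcp [ 0.4656 -0.1088  0.0686] tray mm [ 4.2 34.2] yaw 14.85 down [ 0.032 -0.01  -0.999] F [ 0.9 -0.9  1. ]
cap? [298, 130, 62, 63, 3175] world [ 0.4545 -0.0519] tray mm [-6.4 91.2]
cap? [436, 169, 33, 77, 810] world [ 0.4976 -0.056 ] tray mm [36.7 86.7]
cap? [281, 214, 77, 43, 2469] world [ 0.4577 -0.0763] tray mm [-3.4 66.7]
cap? [149, 261, 20, 19, 326] world [ 0.4086 -0.1015] tray mm [-52.7  42. ]
```

View pics/w14.png

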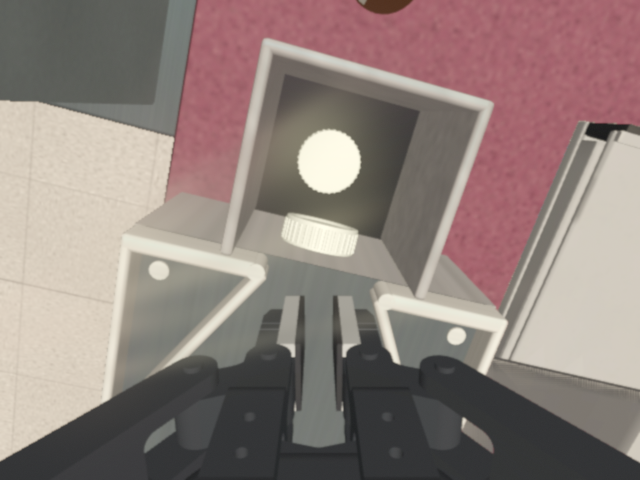

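Call:
send_rows --moves '[[[0,-0.6,0,0,0.12],[0,-0.5,0,0.95,0.12],[0,0,0,0.95,0.12],[0,0,0,0.95,0.12],[-0.1,0,-0.8,0,0.12],[-0.1,0,-0.8,0,0.12],[-0.1,0,-0.8,0,0.12],[0,0,-0.8,0,0.12]]]'

```text
time: 11.45
eef_pos: [0.4339, -0.2327, 0.115]
tool_rot: [-1.573, 0.088, -0.142]
force: [0.6, 0.1, -0.4]
grip_width: 0.119
```

Call:
send_rows --moves '[[[0,0,0,0,0.12],[0,0,0,0,0.12]]]'

```text
time: 11.65
eef_pos: [0.4323, -0.2382, 0.1149]
tool_rot: [-1.575, 0.095, -0.15]
force: [0.1, 0.7, -0.8]
grip_width: 0.119
```

```bash
python3 wl.py 15;python3 look.py 15
```

```text
t 11.65 tcp [ 0.4323 -0.2382  0.1149] tray mm [-30.2 -95. ] yaw -8.93 down [ 0.034 -0.01  -0.999] F [ 0.1  0.7 -0.8]
cap? [291, 191, 65, 65, 3332] world [ 0.4407 -0.2132] tray mm [-21.6 -70. ]
cap? [523, 243, 9, 34, 306] world [ 0.5313 -0.2458] tray mm [  68.7 -103.4]
cap? [306, 332, 26, 19, 432] world [ 0.4297 -0.2708] tray mm [ -33.1 -127.5]
cap? [151, 423, 24, 20, 308] world [ 0.3433 -0.3086] tray mm [-119.8 -164.5]
11.7 tcp [ 0.4322 -0.2385  0.1149] yaw -8.91 tiltrow [ 0.034 -0.011 -0.999] F [-0.6 -0.3  0.1]
cap? [ 14  13 143] [ 0.4527 -0.0586]
cap? [ 14  14 144] [ 0.4396 -0.2141]
```

View pics/w15.png

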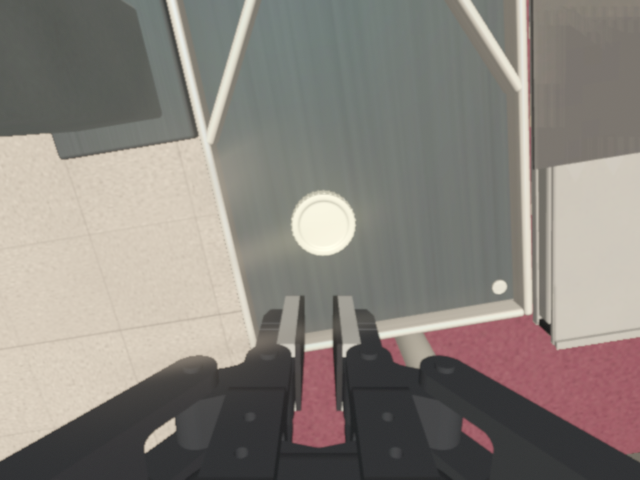

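View pics/t15.png

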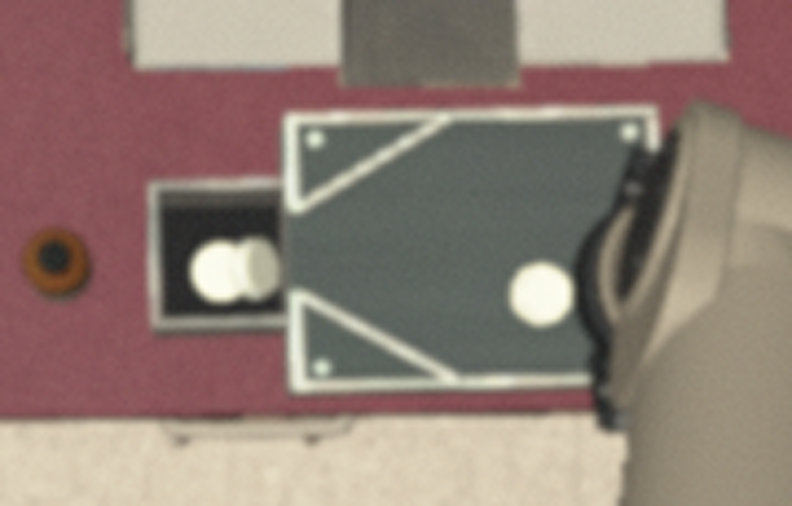

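Call:
send_rows --moves '[[[0.05,0,-0.2,0,0.12],[0,0.4,0,0,0.12],[0,0.4,0,0,0.12],[0,0.2,0,0,0.12],[0,0,0,0,0.12]]]'

```text
time: 12.25
eef_pos: [0.4375, -0.2444, 0.0747]
tool_rot: [-1.576, 0.086, -0.144]
force: [0.0, 1.1, -0.2]
grip_width: 0.123
```

Call:
send_rows --moves '[[[-0.03,0.14,0,0,0.12],[0,0,0,0,0.12]]]'

```text
time: 12.45
eef_pos: [0.4372, -0.244, 0.0693]
tool_rot: [-1.576, 0.084, -0.144]
force: [0.2, 0.3, 0.1]
grip_width: 0.118
```

```bash
python3 wl.py 16
```

```text
t 12.45 tcp [ 0.4372 -0.244   0.0693] tray mm [ -25.4 -100.8] yaw -8.31 down [ 0.037 -0.011 -0.999] F [0.2 0.3 0.1]
cap? [272, 199, 84, 85, 5662] world [ 0.4407 -0.2129] tray mm [-21.6 -69.7]
cap? [463, 340, 106, 34, 2418] world [ 0.5091 -0.2691] tray mm [  46.3 -126.5]
cap? [303, 374, 32, 28, 783] world [ 0.4342 -0.2699] tray mm [ -28.6 -126.7]
cap? [605, 380, 35, 13, 330] world [ 0.5502 -0.2893] tray mm [  87.2 -147.1]
cap? [150, 423, 25, 21, 318] world [ 0.3725 -0.2795] tray mm [ -90.4 -135.7]
```

View pics/w16.png

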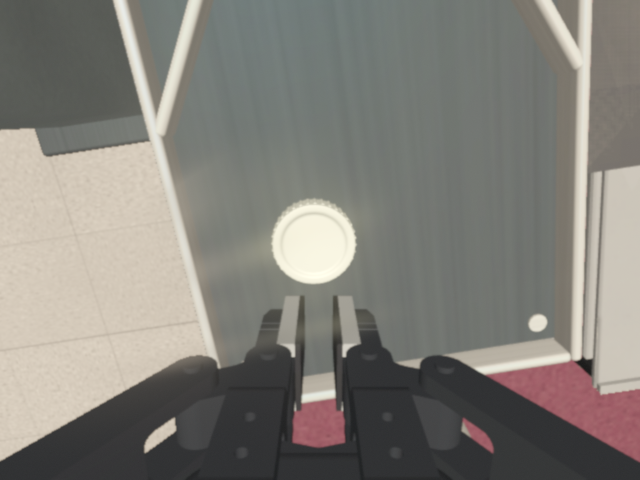

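Call:
send_rows --moves '[[[0,0,0.15,0,0.12],[0,0,0.15,0,0.12],[0.01,0,0.15,0,0.12],[0.01,0,0.15,0,0.12],[0.01,0,0.15,0,0.12],[0.01,0,0.15,0,0.12],[0.01,0,0.15,0,0.12],[0,0,0,0,0.12]]]'

```text
time: 13.3
eef_pos: [0.4479, -0.1987, 0.0713]
tool_rot: [-1.577, 0.08, -0.146]
force: [-0.2, -0.2, -0.7]
grip_width: 0.119
```

```bash
python3 wl.py 17
```

```text
t 13.3 tcp [ 0.4479 -0.1987  0.0713] tray mm [-14.3 -55.6] yaw -8.21 down [ 0.041 -0.013 -0.999] F [-0.2 -0.2 -0.7]
cap? [489, 0, 21, 23, 419] world [ 0.5164 -0.1059] tray mm [55.  36.7]
cap? [581, 0, 59, 53, 2908] world [ 0.5502 -0.1141] tray mm [88.7 28.1]
cap? [133, 57, 22, 22, 420] world [ 0.4091 -0.1068] tray mm [-52.3  36.7]
cap? [278, 215, 81, 82, 5308] world [ 0.4521 -0.1737] tray mm [ -9.9 -30.6]
```

View pics/w17.png

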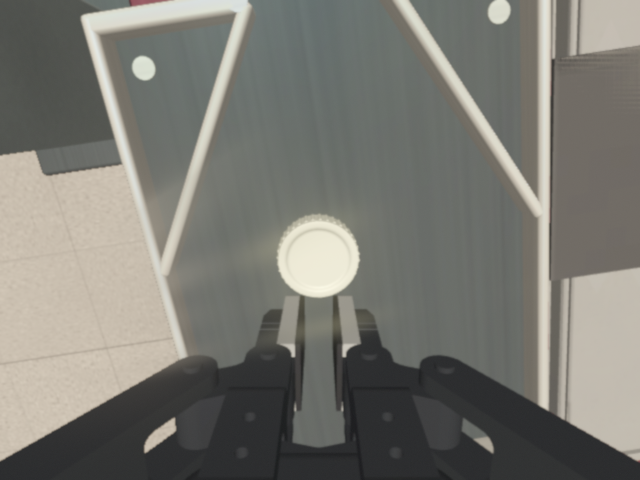

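Call:
send_rows --moves '[[[0,0.03,0.15,0,0.12],[0,0.02,0.15,0,0.12],[0,0.01,0.15,0,0.12],[0,0,0.15,0,0.12],[0,0,0.15,0,0.12],[0,0,0.15,0,0.12],[0,0,0.15,0,0.12],[0,0,0.1,0,0.12]]]'

```text
time: 14.15
eef_pos: [0.455, -0.1511, 0.0684]
tool_rot: [-1.578, 0.081, -0.148]
force: [0.1, 0.0, 0.4]
grip_width: 0.116
```

```bash
python3 wl.py 18
```

```text
t 14.15 tcp [ 0.455  -0.1511  0.0684] tray mm [-6.8 -8. ] yaw -8.34 down [ 0.042 -0.014 -0.999] F [0.1 0.  0.4]
cap? [21, 0, 90, 22, 1451] world [ 0.4016 -0.0417] tray mm [-59.3 101.8]
cap? [409, 0, 14, 72, 684] world [ 0.4975 -0.062 ] tray mm [36.5 80.7]
cap? [257, 28, 74, 101, 5916] world [ 0.46   -0.0688] tray mm [-1.1 74.2]
cap? [178, 62, 15, 35, 351] world [ 0.4285 -0.0642] tray mm [-32.5  79.1]
cap? [415, 84, 12, 45, 430] world [ 0.4976 -0.0819] tray mm [36.4 60.8]
cap? [475, 156, 19, 19, 320] world [ 0.5167 -0.103 ] tray mm [55.3 39.5]
cap? [147, 209, 19, 19, 319] world [ 0.4096 -0.1039] tray mm [-51.7  39.5]
cap? [277, 218, 83, 84, 5513] world [ 0.4591 -0.1263] tray mm [-2.4 16.7]
cap? [558, 366, 82, 93, 5500] world [ 0.5612 -0.2041] tray mm [ 99. -62.]
```

View pics/w18.png

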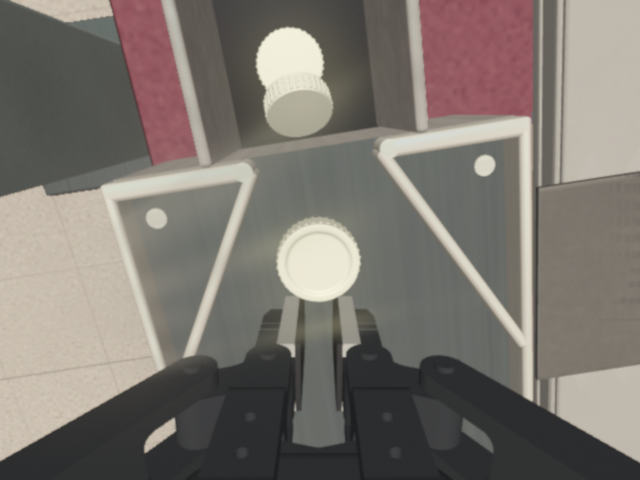

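Call:
send_rows --moves '[[[-0.012,-0.01,0.15,0,0.12],[-0.012,0,0.15,0,0.12],[-0.012,0,0.15,0,0.12],[-0.012,0,0.15,0,0.12],[0,0,0,0,0.12]]]'

```text
time: 14.7
eef_pos: [0.4567, -0.124, 0.0685]
tool_rot: [-1.578, 0.08, -0.147]
force: [-0.6, -0.0, 0.4]
grip_width: 0.121
```

```bash
python3 wl.py 19
```

```text
t 14.7 tcp [ 0.4567 -0.124   0.0685] tray mm [-4.8 19. ] yaw -8.29 down [ 0.042 -0.013 -0.999] F [-0.6 -0.   0.4]
cap? [407, 60, 12, 47, 434] world [ 0.4973 -0.0478] tray mm [36.5 94.9]
cap? [264, 96, 72, 99, 5462] world [ 0.4605 -0.0612] tray mm [-0.5 81.8]
cap? [411, 108, 13, 57, 534] world [ 0.4975 -0.0636] tray mm [36.4 79.1]
cap? [416, 171, 12, 43, 401] world [ 0.4976 -0.0816] tray mm [36.4 61.1]
cap? [277, 217, 83, 84, 5554] world [ 0.4609 -0.0989] tray mm [-0.4 44.1]
cap? [585, 414, 55, 45, 1586] world [ 0.5694 -0.1911] tray mm [107.3 -49. ]
```

Call:
send_rows --moves '[[[-0.012,0,0.15,0,0.12],[-0.012,0,0.15,0,0.12],[0,0,0.08,0,0.12],[0,0,0,0,0.12],[0,0,0,0,0.12]]]'

```text
time: 15.25
eef_pos: [0.4581, -0.1085, 0.0684]
tool_rot: [-1.578, 0.081, -0.148]
force: [-0.3, 0.2, 0.2]
grip_width: 0.125
```

```bash
python3 wl.py 20
```

```text
t 15.25 tcp [ 0.4581 -0.1085  0.0684] tray mm [-3.3 34.6] yaw -8.35 down [ 0.042 -0.014 -0.999] F [-0.3  0.2  0.2]
cap? [0, 0, 109, 46, 4319] world [ 0.3994 -0.0013] tray mm [-61.  142.2]
cap? [267, 132, 81, 106, 6278] world [ 0.462  -0.0583] tray mm [ 1.  84.7]
cap? [150, 424, 24, 20, 309] world [ 0.3936 -0.143 ] tray mm [-68.1   0.6]
cap? [619, 439, 21, 21, 334] world [ 0.5763 -0.1843] tray mm [114.2 -42.3]
```

View pics/w20.png

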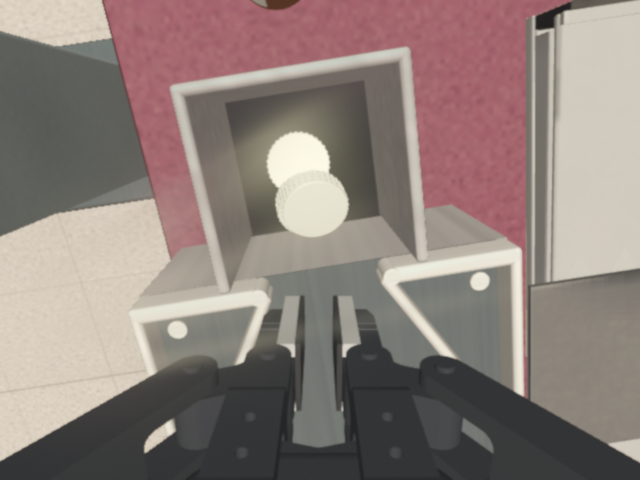

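Call:
send_rows --moves '[[[0,-0.7,0,0,0.12],[0,-0.9,0,0,0.12],[0,-0.9,-0.5,0,0.12],[0,0,-0.9,0,0.12],[0,0,-0.9,0,0.12],[0,0,0,0,0.12]]]'

```text
time: 15.9
eef_pos: [0.4403, -0.2011, 0.1732]
tool_rot: [-1.579, 0.079, -0.146]
force: [0.7, -0.9, -1.4]
grip_width: 0.12
```

```bash
python3 look.py 21 wrist
```

```text
15.9 tcp [ 0.4403 -0.2011  0.1732] yaw -8.19 tiltrow [ 0.042 -0.015 -0.999] F [ 0.7 -0.9 -1.4]
```

View pics/t21.png

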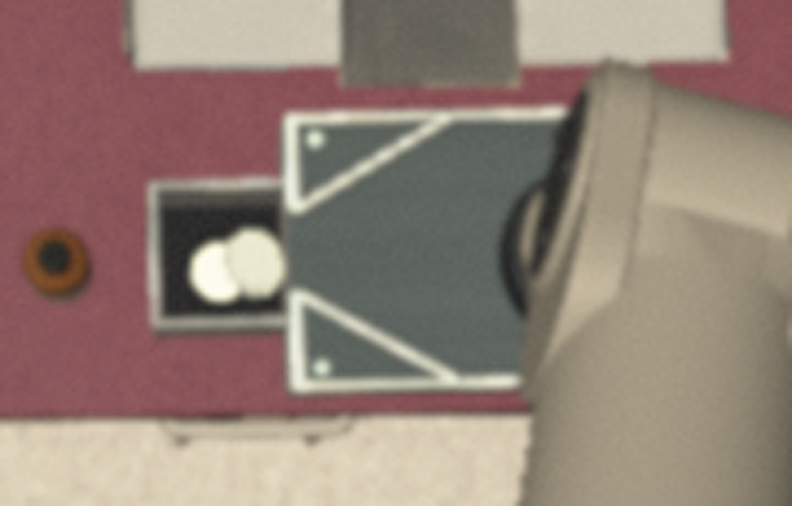

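View pics/w21.png

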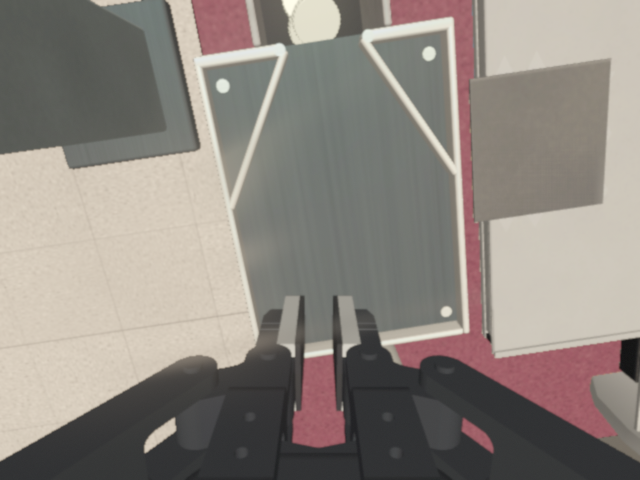

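Call:
send_rows --moves '[[[0,0,0.6,0,0.12],[0,0,0.8,0,0.12],[0,0,0.4,0,0.12],[0,0,0,0,0.12],[0,0,0,0,0.12]]]'

```text
time: 16.5
eef_pos: [0.4502, -0.1172, 0.1705]
tool_rot: [-1.574, 0.073, -0.133]
force: [0.2, 0.2, 0.7]
grip_width: 0.123
```

```bash
python3 wl.py 22; python3 - <<'E'
import cv2
from bench import get_image
f=cv2.imread("pics/w22.png");cv2.imwrite("pics/w22c.png",cv2.resize(f[60:330,160:480],None,fx=2.2,fy=2.2))
s=get_image("scene")["frame"];cv2.imwrite("pics/s22.png",s)
E
```

```text
t 16.5 tcp [ 0.4502 -0.1172  0.1705] tray mm [-11.3  25.9] yaw -7.5 down [ 0.038 -0.008 -0.999] F [0.2 0.2 0.7]
cap? [290, 112, 53, 70, 2789] world [ 0.4602 -0.0631] tray mm [-0.8 79.9]
cap? [363, 177, 84, 25, 1133] world [ 0.5074 -0.0921] tray mm [46.1 50.5]
```

View pics/w22c.png

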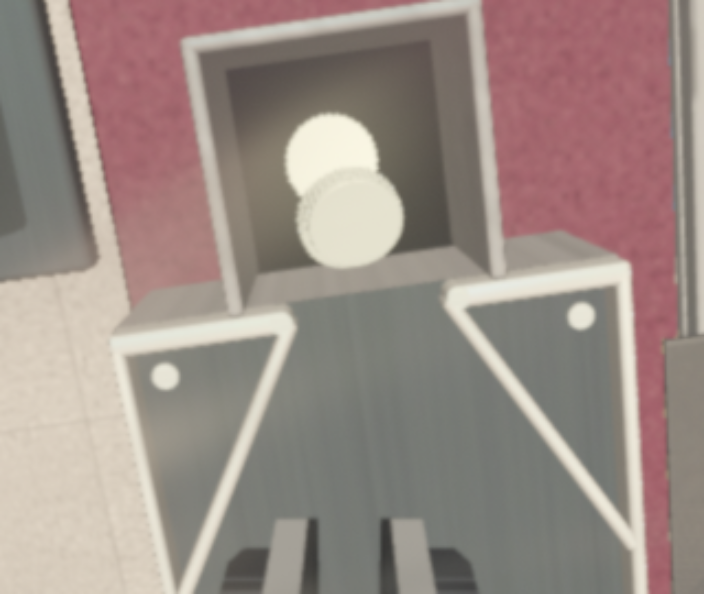

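View pics/s22.png

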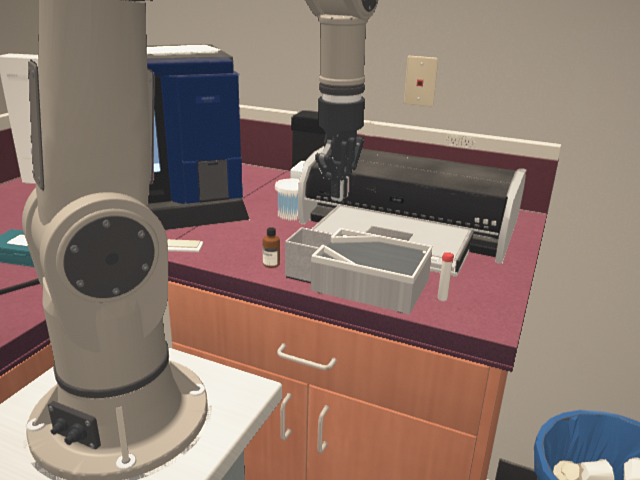

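```bash
python3 - <<'E'
import pickle
from h import *
from bench import get_image,robot
d=pickle.load(open("d0.pkl","rb"))["top"];w=get_image("wrist")
def tri(u,v):
    P=[i["camera_matrix"]@np.c_[i["R"],i["t"]] for i in(d,w)]
    X=cv2.triangulatePoints(P[0],P[1],np.array(u,float).reshape(2,1),np.array(v,float).reshape(2,1));return (X[:3]/X[3]).ravel().round(4)
print("cap3",tri(np.array([255,262])/4.4+[280,185],np.array([351,218])/2.2+[160,60]))
print("post",tri(np.array([297,295])/4.4+[280,185],np.array([287,322])/2.2+[160,60]))
print("cap1 on floor top .016:",tri(np.array([217,272])/4.4+[280,185],np.array([331,158])/2.2+[160,60]))
print(robot.get_obs()["time"])
E
```

```text
cap3 [ 0.4639 -0.0781 -0.002 ]
post [ 0.4409 -0.0962  0.0646]
cap1 on floor top .016: [ 0.4605 -0.0587 -0.0206]
16.65
```

```bash
python3 -c "
from bench import ticket;print(ticket.hand_in())"
```

```text
the job is handed in; nothing more can be done
None
```

All three caps are in the slot. I pushed them along the deck one at a time with nearly closed fingertips held 2–6 mm above it. The front cap went first, then the far-right one, then the far-left one. The job was handed in at about 16.7 s of the 54 s allowed.

**One after another:** the first cap lay on the slot floor before the second was pushed. The second was seen tipping over the edge, and then leaning on the first in the slot before I pushed the third.

**Last checks:** the deck was empty and the gripper was clear above it, touching nothing. The force readings never showed more than about 2 N. The bottle, vial and clay tray looked unmoved in the scene view.

**What is less certain:**
- **Stacking:** the caps are not side by side. The third rests tilted on the second, with its top well below deck level.
- **Cap height:** my estimates for the third cap's top disagreed, at 30–50 mm above the worktop. The two-view one was badly biased (it put the floor cap below the worktop), so I rescaled it on known heights.
- **Hidden cap:** the second cap is hidden under the third in the last pictures. I last saw it in the slot just before the third went through.

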